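Snap the battery box cover shut all round

ROBOT

A 6-joint arm with a two-finger parallel gripper is mounted at the origin on the work surface. World frame = base frame: x ahead of the robot, y to its left, z up, the work surface at z = 0. Lengths are in m, angles in rad, forces in N, time in s.
With the tool pointing down it reaches from about 0.275 to 0.875 m from the base axis. Payload 12.5 kg.
Tool frame: the origin (TCP) lies on the centre line of the jaws, within the pads' length; the fingertips stand r.finger_overhang ahead of it and the grasp point (between the pads) lies 3 mm ahead of it (r.finger_overhang is the distance from the TCP to the fingertips, in m); z points along the fingers, y is the direction in which the jaws open and shut (so a half turn about z gives the same grasp; the last joint's range is limited). The gripper opens to 85 mm and grips with 20 to 120 N. Pads are 22 mm wide; open, the fingers measure 114 mm over their backs; the gripper's body (76 mm by 85 mm) begins 54 mm behind the grasp point. The pads swing forward as they close: fully open they stand 13 mm farther back than shut.
Start: joints at [1.231, 0.351, 1.652, -0, 1.139, -0.085], TCP at [0.139, 0.532, 0.253] pointing down, gripper open.
Joint ranges: [-2.75, 2.75], [-0.79, 2.1], [0.01, 2.65], [-1.57, 4.71], [0.07, 3.14], [-2.87, 2.87]. Speed limits (rad/s): [2.22, 2.22, 2.79, 3.14, 3.14, 3.14].

INTERFACE

Orientations are given as a unit quaternion [x, y, z, w].
In Python, from cell import r, optics gives the robot as it stands. The module is installed in compiled form; this text tells all that it offers. Calls block until the motion is done:
- r.move_to(position, orientation): joint-space move of the TCP to a pose.
- r.move_linear(position, rot=None, vel=0.15): straight line of the TCP; rot=None keeps the orientation; vel is the mean speed in m/s.
- r.set_joints(angles): joint-space move.
- r.set_gripper(opening, squeeze=None): opening from 0.0 (shut) to 1.0 (fully open); squeeze is the grip in N (None keeps the last); returns when the fingers have stopped.
- r.sleep(seconds).
- r.inverse_kinematics(position, orientation): joint angles nearest the present ones, or None.
- optics.get_image(name): name is "side" or "top" or "wrist"; returns a dict with "pixels" (420x560x3 uint8, red, green, blue), "depth" (420x560 float32, m along the optical axis (not along the pixel's ray), 0 where there is no reading), "fx", "fy", "cx", "cy" (pixels), "camera_from_world" (4x4, takes a point from world to camera coordinates); the wrist camera has in their place "mount" (4x4, takes a point from camera to tool coordinates, whose origin is the TCP and whose axes are the flange's). Camera axes: x right, y down, z forward; pixel columns grow to the right and rows downward; lengths in m; the calibration is good to about 2 mm. A picture is of the moment at which its call begins: read the wrist's pose just before it.
A pose or a line that the arm cannot do raises r.PlanningError and nothing moves.
- r.hand_in(): hands the job in, once; it reports no verdict.
Readings, each from a call of its own:
- r.current_t(): time.
- r.current_q(): joint angles.
- r.current_qvel(): joint speeds.
- r.current_effort(): joint torques, N m.
- r.current_tool_pos(): TCP position.
- r.current_ee_rot(): TCP orientation.
- r.current_contact_force(): force on the tool from outside, world axes, zero at the start.
- r.current_torque(): the same for the moment, N m.
- r.current_opening(): opening from 0.0 (shut) to 1.0 (fully open).
Only numpy, scipy, OpenCV 4.12 (cv2) and the standard library are available. Lean on these libraries where they do the work, as an engineer would, in place of code of your own. Each camera call takes 0.05 s, during which the arm holds its last target. There are 200 camera calls.

TASK

The cover of the drone battery box is only laid on: press down the four raised sections of its rim with a fingertip, in any order, until each one has clicked shut flush with the corners. Do not press on the thin clear pane in the middle, do not lift the box or shove it about, and leave the other parts where they lie.

Things in the scene. Friction and masses are not known exactly. Their poses are not given: they have to be found in the camera images.
- box: Grey plastic drone battery box, loose on the table, 126 mm (its x) by 176 mm (its y), about 0.9 kg. Origin: centre of its underside; z up. Four fixed grey corner blocks, 24 mm square, have their tops 46 mm above the table. A small dark catch stands 3 mm out of the middle of each side, 20 to 32 mm up (fixed); a yellow connector 12 mm long on the -y side.
- cover (a point): Centre of the cover, 46 mm up. Its dark rim is split into four straight sections, one per side, each raised 8 mm above the corner blocks at the start. Each slides straight down on its own, pushed anywhere along it; let go in the first half of its 8 mm travel it springs back up, past half-way it snaps down and stays, flush with the corner blocks. It takes about 8 N.
- pane: Thin smoky clear pane in the middle of the cover, 78 mm (box x) by 128 mm (box y), fixed; its top is 36 mm above the table, 10 mm lower than the rim when shut. Origin at the underside centre of the box. Fragile: not to be pressed.
- rim_near (a joint): Rim section on the -x side of the box: 0 = raised, 0.008 (m, downward) = clicked shut.
- near_top (a point): Centre of the top face of the -x rim section (126 mm long, 23 mm wide, smoky dark plastic): 54 mm above the table when raised, 46 mm when shut. z up; axes as the box's.
- rim_far (a joint): Rim section on the +x side of the box: 0 = raised, 0.008 (m, downward) = clicked shut.
- far_top (a point): Centre of the top face of the +x rim section (126 mm long, 23 mm wide, smoky dark plastic): 54 mm above the table when raised, 46 mm when shut. z up; axes as the box's.
- rim_left (a joint): Rim section on the +y side of the box: 0 = raised, 0.008 (m, downward) = clicked shut.
- left_top (a point): Centre of the top face of the +y rim section (76 mm long, 23 mm wide, smoky dark plastic): 54 mm above the table when raised, 46 mm when shut. z up; axes as the box's.
- rim_right (a joint): Rim section on the -y side of the box: 0 = raised, 0.008 (m, downward) = clicked shut.
- right_top (a point): Centre of the top face of the -y rim section (76 mm long, 23 mm wide, smoky dark plastic): 54 mm above the table when raised, 46 mm when shut. z up; axes as the box's.
- frame_arm: Bystander: white plastic drone frame arm lying flat, about 190 mm long (its y), up to 38 mm wide, 12 mm high, loose, beside the +x side of the box. Origin: underside.
- motor_mount: Bystander: navy aluminium motor mount, round stepped piece 48 mm across, 28 mm high, loose, beside the +y side of the box. Origin: underside centre.
- standoff: Bystander: plain aluminium standoff, upright cylinder 22 mm across, 35 mm high, loose, beside the -y side of the box. Origin: underside centre.
- screwdriver: Bystander: screwdriver lying loose on the left of the table.
- propeller: Bystander: black two-blade propeller, 252 mm long (its x), 10 mm high, loose on the right of the table. Origin: underside of its hub.

How it is judged:
At the end, for the whole second after the job is handed in: All four rim sections are shut (each at least 6.5 mm of its 8 mm down), the box stands flat, at rest and within 20 mm of where it was, and the frame arm, motor mount, standoff, screwdriver and propeller are within 20 mm of where they were (value of joint each of rim_near, rim_far, rim_left, rim_right above 0.0065 m and distance of each of box, frame_arm, motor_mount, standoff, screwdriver, propeller from where it was at the start of the episode below 0.02 m and height (world z) of box below 0.005 m and angle between box's own z axis and vertical below 0.05 rad and linear speed of box below 0.01 m/s); the robot touches nothing.
It fails at once if the box is lifted or tipped (height (world z) of box above 0.008 m or angle between box's own z axis and vertical above 0.12 rad).
It fails at once if the box is shoved more than 20 mm (distance of box from where it was at the start of the episode above 0.02 m).
It fails at once if the thin pane is pressed (more than 3 N) (contact force between pane and anything else above 3 N).
It fails at once if a loose part lying about is moved or lifted more than 20 mm (distance of any of frame_arm, motor_mount, standoff, screwdriver, propeller from where it was at the start of the episode above 0.02 m).
It also fails if it takes over 38 s, if anything falls off the work surface, if the arm or the gripper's body presses on something with over 40 N, if the wrist force passes 120 N, or if a joint passes its speed limit or range.

## Working session

There is one attempt and no reset: what is moved stays moved. The work goes in short steps, each a Python script; the robot and the scene stay as the last script left them, time stands still between calls to the robot, and variables do not carry over. Pictures are saved under pics/ and viewed, about 8 in all and at most 12, crops included, and the job is handed in when it is done.

```bash
mkdir -p pics; python3 - <<'E'
from cell import r, optics
import cv2, numpy as np
for n in ("top","side"):
    d=optics.get_image(n); cv2.imwrite(f"pics/{n}0.png",d["pixels"][:,:,::-1]); np.savez(f"pics/{n}0.npz",**d)
    print(n,d["fx"],d["cx"],d["cy"],d["camera_from_world"].round(3).tolist())
print(r.finger_overhang,r.current_t(),r.current_ee_rot(),r.current_contact_force())
E
```

```text
top 422.1059306036076 278.82874616161433 213.92060715635475 [[0.02, -0.999, 0.028, -0.039], [-0.981, -0.025, -0.191, 0.55], [0.191, -0.023, -0.981, 1.037], [0.0, 0.0, 0.0, 1.0]]
side 407.0184962075763 274.269391910969 208.9740778715183 [[-0.995, -0.101, 0.001, 0.537], [-0.076, 0.744, -0.664, 0.085], [0.066, -0.661, -0.748, 1.244], [0.0, 0.0, 0.0, 1.0]]
0.022 0.1 [ 1.27042030e-01  9.91897200e-01 -5.02314388e-04 -1.20118423e-04] [-0.38215162  0.21813522  0.86529918]
```

View pics/top0.png

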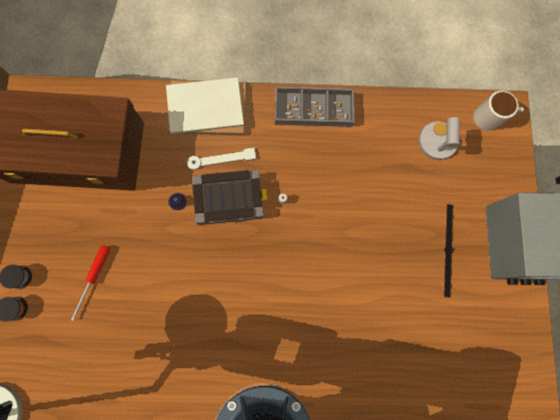

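View pics/side0.png

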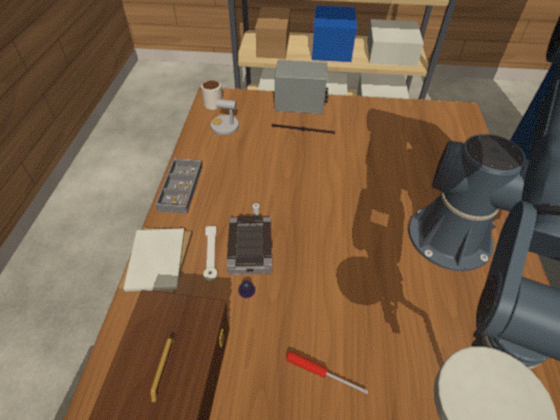

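The top view shows the box at about (228,197), with its long axis along the image columns and the yellow connector at (264,195) on the right, which is box −y. The motor mount is at (177,201), the standoff at (283,198) and the frame arm at (222,158). Next I'll estimate the box's pose from depth, then look from above with the wrist camera.

```bash
cat > h.py <<'E'
from cell import r, optics
import cv2, numpy as np
from scipy.spatial.transform import Rotation as R
def down(yaw):  # tool z down, tool y along world angle yaw
    y=np.array([np.cos(yaw),np.sin(yaw),0]); z=np.array([0,0,-1.]); x=np.cross(y,z)
    return R.from_matrix(np.c_[x,y,z]).as_quat()
def cloud(d,W):  # W: world_from_camera -> HxWx3
    v,u=np.mgrid[:420,:560]; z=d["depth"]
    P=np.stack([(u-d["cx"])/d["fx"]*z,(v-d["cy"])/d["fy"]*z,z],-1)
    return P@W[:3,:3].T+W[:3,3]
def ray(d,W,uv,h):
    uv=np.atleast_2d(uv).astype(float)
    c=np.c_[(uv[:,0]-d["cx"])/d["fx"],(uv[:,1]-d["cy"])/d["fy"],np.ones(len(uv))]@W[:3,:3].T
    return W[:3,3]+c*((h-W[2,3])/c[:,2])[:,None]
def wrist():
    T=np.eye(4); T[:3,3]=r.current_tool_pos(); T[:3,:3]=R.from_quat(r.current_ee_rot()).as_matrix()
    d=optics.get_image("wrist"); return d,T@d["mount"]
def fit(d,W,c0,lo=.03,hi=.065):
    P=cloud(d,W); m=(d["depth"]>0)&(P[...,2]>lo)&(P[...,2]<hi)&(np.hypot(P[...,0]-c0[0],P[...,1]-c0[1])<.115)
    m=cv2.morphologyEx(m.astype(np.uint8),cv2.MORPH_OPEN,np.ones((3,3)))
    n,l,s,_=cv2.connectedComponentsWithStats(m); k=1+np.argmax(s[1:,4]); q=P[l==k]
    return cv2.minAreaRect((q[:,:2]*1000).astype(np.float32)), np.percentile(q[:,2],[5,50,95])
E
python3 - <<'E'
from h import *
d=dict(np.load("pics/top0.npz")); W=np.linalg.inv(d["camera_from_world"])
print(ray(d,W,[[228,197],[177,201],[283,198]],.045))
c=ray(d,W,[228,197],.045)[0]
b,z=fit(d,W,c); print(b,z)
p=np.array([b[0][0]/1000-.05,b[0][1]/1000,.33])
for yaw in (np.pi/2,-np.pi/2,1.83):
    q=r.inverse_kinematics(p,down(yaw)); print(yaw,q)
print(optics.get_image("wrist")["mount"].round(3).tolist(), r.current_q())
E
```

```text
[[ 0.59446471  0.10685003  0.045     ]
 [ 0.58030897  0.23860886  0.045     ]
 [ 0.59556004 -0.0370692   0.045     ]]
((598.7586669921875, 108.77783966064453), (128.78749084472656, 178.40789794921875), 7.471689701080322) [0.03296406 0.0453789  0.05632273]
1.5707963267948966 [ 1.12473087e-01  3.01292834e-01  1.52772755e+00 -4.44089210e-16
  1.31257227e+00 -1.45832324e+00]
-1.5707963267948966 [ 1.12473087e-01  3.01292834e-01  1.52772755e+00 -4.44089210e-16
  1.31257227e+00  1.68326941e+00]
1.83 [ 1.12473087e-01  3.01292834e-01  1.52772755e+00 -4.44089210e-16
  1.31257227e+00 -1.71752691e+00]
[[0.001, -0.951, -0.31, 0.079], [1.0, 0.001, -0.0, 0.001], [0.001, -0.31, 0.951, -0.12], [0.0, 0.0, 0.0, 1.0]] [ 1.23138128e+00  3.51148820e-01  1.65224182e+00  8.71597645e-07
  1.13906744e+00 -8.46113571e-02]
```

```bash
python3 - <<'E'
from h import *
a=np.radians(7.47)
r.set_gripper(0.0)
r.move_to([.545,.105,.30],down(np.pi/2+a)); 
d,W=wrist(); cv2.imwrite("pics/w1.png",d["pixels"][:,:,::-1]); np.savez("pics/w1.npz",W=W,**d)
print(r.current_t(),r.current_contact_force(),r.current_opening())
print(fit(d,W,[.5985,.1085]), fit(d,W,[.5985,.1085],.049,.07))
C=W[:3,3]; inv=np.linalg.inv(W)
ca,sa=np.cos(a),np.sin(a)
im=d["pixels"][:,:,::-1].copy()
for x,y in [(-.051,0),(.051,0),(0,.076),(0,-.076),(-.063,-.088),(.063,.088),(-.063,.088),(.063,-.088)]:
    z=.046 if abs(x*y)>0 else .054
    p=inv@[.5988+ca*x-sa*y,.1088+sa*x+ca*y,z,1]; cv2.circle(im,(int(p[0]/p[2]*d["fx"]+d["cx"]),int(p[1]/p[2]*d["fy"]+d["cy"])),4,(0,0,255),1)
cv2.imwrite("pics/w1m.png",im)
E
```

```text
3.0917 [ 0.96097437 -0.0232519   0.31114825] -0.00489644563854029
(((599.142822265625, 109.38436126708984), (127.73899841308594, 176.17315673828125), 7.567623138427734), array([0.03352702, 0.04517526, 0.05444063])) (((549.225830078125, 103.07371520996094), (22.356353759765625, 125.90006256103516), 7.709995269775391), array([0.05177576, 0.05361848, 0.05483822]))
```

View pics/w1m.png

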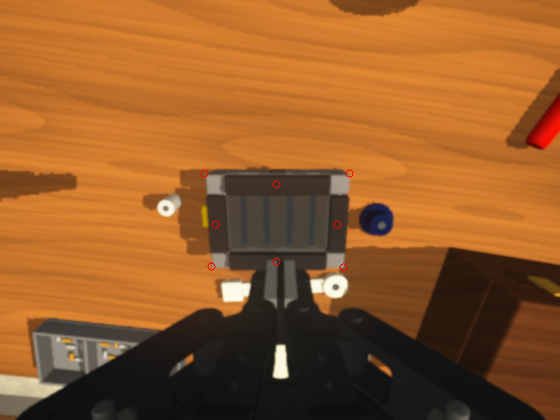

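The wrist view agrees with the depth fit. The box outline runs from (205,172) to (350,268) and all four sections are raised, with the standoff at (168,206) and the motor mount at (376,219) clear of the press points. I'll press the near section first.

```bash
cat >> h.py <<'E'
A=np.radians(7.6); C0=np.array([.5994,.1094]); B=np.array([[np.cos(A),-np.sin(A)],[np.sin(A),np.cos(A)]])
def press(x,y,yaw,end=.0455,fmax=25):
    p=C0+B@[x,y]; o=r.finger_overhang; q=down(yaw)
    r.move_to([*p,.085+o],q); f0=r.current_contact_force()[2]
    r.move_linear([*p,.057+o],vel=.08); log=[]
    for z in np.arange(.055,end-1e-6,-.001):
        r.move_linear([*p,z+o],vel=.02); f=r.current_contact_force()[2]-f0
        log.append((round(float(r.current_tool_pos()[2]-o)*1000,1),round(float(f),1)))
        if f>fmax: break
    r.move_linear([*p,.085+o],vel=.1); print(log,round(r.current_t(),1))
E
python3 - <<'E'
from h import *
press(-.0515,0,np.pi/2+A)
E
```

```text
[(55.1, -0.3), (54.1, 0.3), (53.4, 4.7), (52.2, 4.1), (50.8, 0.2), (49.7, 0.1), (48.9, -0.2), (47.9, -1.3), (46.9, -1.1), (46.1, 1.2)] 7.4
```

```bash
python3 - <<'E'
from h import *
press(.0515,0,np.pi/2+A,.045)
press(0,-.0765,A,.045)
press(0,.0765,A,.045)
r.move_to([.545,.105,.30],down(np.pi/2+A))
d,W=wrist(); cv2.imwrite("pics/w2.png",d["pixels"][100:340,130:430,::-1].repeat(2,0).repeat(2,1))
P=cloud(d,W); inv=np.linalg.inv(W)
for n,x,y in [("near",-.0515,0),("nearL",-.0515,.05),("far",.0515,-.04),("far2",.0515,.04),("right",0,-.0765),("left",0,.0765),("c1",-.051,.076),("c2",-.051,-.076),("c3",.051,.076),("c4",.051,-.076)]:
    p=inv@[*(C0+B@[x,y]),.046,1]; u,v=int(p[0]/p[2]*d["fx"]+d["cx"]),int(p[1]/p[2]*d["fy"]+d["cy"])
    print(n,(u,v),np.median(P[v-2:v+3,u-2:u+3,2]).round(4))
print(fit(d,W,C0),r.current_t())
E
```

```text
[(55.2, 2.2), (54.2, 2.5), (53.5, 6.7), (52.3, 5.9), (50.7, 1.7), (49.7, 1.9), (48.9, 2.5), (47.9, 2.3), (46.9, 2.1), (46.1, 3.3), (46.0, 12.4)] 11.7
[(55.1, 0.0), (54.1, 0.0), (53.5, 6.0), (52.3, 5.0), (50.7, 0.3), (49.7, 0.6), (48.9, 0.2), (47.9, 0.8), (46.9, -0.4), (46.1, 1.8), (46.0, 11.3)] 16.8
[(55.2, 0.4), (54.1, 1.5), (53.5, 6.0), (52.3, 4.8), (50.7, -0.1), (49.7, -0.5), (48.9, 0.7), (48.0, -0.5), (46.9, 0.9), (46.1, 1.2), (46.0, 11.4)] 21.3
near (277, 183) 0.0456
nearL (318, 183) 0.0456
far (247, 260) 0.0457
far2 (308, 260) 0.0454
right (217, 223) 0.0457
left (338, 223) 0.0457
c1 (340, 183) 0.0457
c2 (215, 183) 0.0457
c3 (335, 259) 0.0457
c4 (220, 259) 0.0454
(((598.66259765625, 109.5380630493164), (127.43028259277344, 181.76486206054688), 7.871060371398926), array([0.03452055, 0.04361967, 0.04654658])) 22.825
```

View pics/w2.png

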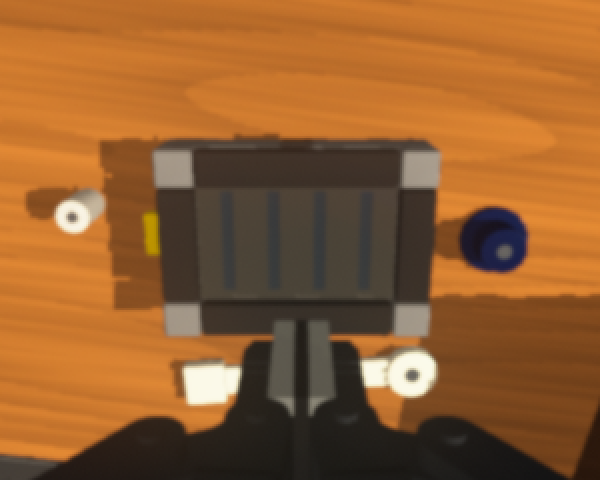

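The close view shows all four sections level with the light corner blocks at (173,168), (420,168), (183,320) and (411,320). The box and its neighbours haven't moved, and the arm is clear, so I'm handing in.

```bash
python3 -c "
from cell import r
r.hand_in(); print(r.current_t())"
```

```text
the job is handed in; nothing more can be done
the job is handed in; nothing more can be done
```

All four rim sections are clicked shut, and I handed the job in about 23 s into the 38 s limit. I pressed each one at its centre with the closed fingertips; the force peaked at about 5–7 N and dropped as it snapped.

- **Rim height:** the last depth check put all four sections at 45.4–45.7 mm, level with the corner blocks at 45.4–45.7 mm.
- **Full travel:** the far, right and left sections also met a firm stop at 46 mm. The near one was only pressed to 46.1 mm, so it showed no firm stop, but it reads flush in depth.
- **Box position:** the box centre came out within about 0.5 mm of where it was before pressing. The final outline fit was 182 mm long instead of 176 mm, probably because the 12 mm yellow connector was included in it.
- **Other parts:** the frame arm, motor mount and standoff look unmoved in the last picture. The screwdriver and propeller were outside that cropped view, and the arm did not go near them while pressing.

The fingertips did not touch the pane, and no check failed. The hand-in gives no verdict.

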